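# Pack three channel sections as an interlocked bundle

## Robot

A 6-joint arm with a two-finger parallel gripper is mounted at the origin on a cart in front of the work surface, level with it; the furniture and walls round the work are solid. World frame = base frame: x ahead of the robot, y to its left, z up, the work surface at z = 0. Lengths are in m, angles in rad, forces in N, time in s.
With the tool pointing down it reaches from about 0.4 to 0.825 m from the base axis. Payload 7 kg.
Tool frame: the origin (TCP) lies at the very end of the fingers, on their centre line; the grasp point (between the pads) lies 19 mm behind it (tcp_to_grasp is the distance from the TCP to the grasp point, in m); z points along the fingers, y is the direction in which the jaws open and shut (so a half turn about z gives the same grasp; the last joint's range is limited). The gripper opens to 88 mm and grips with 3 to 60 N. Pads are 19 mm wide; open, the fingers measure 130 mm over their backs; the gripper's body (78 mm by 193 mm) begins 47 mm behind the grasp point.
Start: joints at [-0.892, 0.359, 0.012, 0, -1.224, -0.288], TCP at [0.257, -0.624, 0.227] pointing down, gripper open.
Joint ranges: [-3.07, 3.07], [-1.43, 2.12], [-1.02, 1.25], [-3.03, 1.67], [-3.05, -0], [-3.03, 3.03]. Speed limits (rad/s): [2.39, 2.39, 3.01, 3.14, 3.14, 3.14].

## Interface

Orientations are given as a unit quaternion [x, y, z, w].
In Python, from rig import * gives the robot as it stands. The module is installed in compiled form; this text tells all that it offers. Calls block until the motion is done:
- goto(position, orientation): joint-space move of the TCP to a pose.
- movel(position, ori=None, v=0.15): straight line of the TCP; ori=None keeps the orientation; v is the mean speed in m/s.
- move_joints(angles): joint-space move.
- gripper_open() and grab(newtons=None): open the fingers fully, or close them until they stop; newtons is the grip in N (None keeps the last).
- wait(seconds).
- ik(position, orientation): joint angles nearest the present ones, or None.
- sense(): the state.
- read_camera(name): name is "side" or "top"; returns (picture, depth): 480x640x3 uint8, blue, green, red; 480x640 float32, m along the optical axis (not along the pixel's ray), 0 where there is no reading.
- get_calibration(name): a dict with "fx", "fy", "cx", "cy" (pixels), "R" (3x3) and "t" (3): a world point X has camera coordinates R X + t. Camera axes: x right, y down, z forward; pixel columns grow to the right and rows downward; lengths in m; the calibration is good to about 2 mm. A picture is of the moment at which its call begins. get_calibration takes no time and is no camera call.
A pose or a line that the arm cannot do raises PlanningError and nothing moves.
- hand_in(): hands the job in, once; it reports no verdict.
The state is a dict: "t": time; "joints": joint angles; "joint_vel": joint speeds; "joint_torque": joint torques, N m; "position": TCP position; "eef_rot": TCP orientation; "force": force on the tool from outside, world axes, zero at the start; "torque": the same for the moment, N m; "grip_width": finger opening in m.
Only numpy, scipy, OpenCV 4.12 (cv2) and the standard library are available. Lean on these libraries where they do the work, as an engineer would, in place of code of your own. Each camera call takes 0.05 s, during which the arm holds its last target. There are 200 camera calls.

## Task

Pack the three aluminium channel samples into the blue storage cradle as an interlocked bundle: set the two open-up channels flat in the two bays, open side still up, then lay the open-down one, still open-down and level, over the middle of both so that its flanges drop fully into their troughs and its ends are about level with theirs. Set the pieces down rather than dropping them, and leave everything else on the worktop where it is.

Things in the scene. Friction and masses are not known exactly. Their poses are not given: they have to be found in the camera images.
- cradle: Fixed blue plate 146 (x) x 190 (y) x 6 mm on the worktop; origin: centre of its underside, z up. Two bays, each framed by 8 mm steel round bar, centred at x = 0, y = +48 and -48 mm in its frame; bay floor 6 mm, bar tops 12 mm above the worktop. A bay is 118 (x) by 65 mm (y) inside: a channel along x has 2.5 mm play at each side, 4 mm at each end.
- channel_up_1_centre (a point): Loose aluminium U-channel, 110 mm long (x axis), 60 wide over the flanges (y axis, grip here), 35 high, walls 4, 52 clear inside, 0.15 kg. Lies on its plain web, open side up, z up; trough floor 4 mm above its underside. Point: its centre, 17.5 mm above the underside. Same after a half turn; interchangeable with the other open-up one. Centred in the bays the two leave 36 mm between them.
- channel_up_2_centre (a point): Loose aluminium U-channel, 110 mm long (x axis), 60 wide over the flanges (y axis, grip here), 35 high, walls 4, 52 clear inside, 0.15 kg. Lies on its plain web, open side up, z up; trough floor 4 mm above its underside. Point: its centre, 17.5 mm above the underside. Same after a half turn; interchangeable with the other open-up one. Centred in the bays the two leave 36 mm between them.
- channel_down_centre (a point): Loose aluminium U-channel, 110 mm long (x axis), 60 wide over the flanges (y axis, grip here), 35 high, walls 4, 52 clear inside, 0.15 kg. Open side down, flat web with two dark holes on top, z up. Point: its centre, 17.5 mm above the flange edges. Over the two others its flanges stand on their trough floors, 10 mm above the worktop, with their inner flanges between its own, 4 mm to spare each side.
- tester_corner (a point): Foot of the nearest right-hand front corner of the tall cream hardness tester, a fixed obstacle: its column goes 195 mm on in x, 360 mm in +y and 530 mm up from here; its head and foot jut out towards the robot beyond 100 mm to the left of this point. Keep the arm and gripper clear of it.
- rebound_meter: Bystander, to be left alone: grey hand-held meter, 148x68x30 mm. Origin: centre of its underside.
- impact_device: Bystander, to be left alone: light grey rod-shaped tool, 126 mm long, 24 mm thick. Origin: centre of its underside.
- caliper: Bystander, to be left alone: caliper, 247x73x15 mm. Origin: centre of its underside.
- marker: Bystander, to be left alone: black marker pen, 132 mm long, 17 mm thick. Origin: centre of its underside.
- test_block_0: Bystander, to be left alone: flat ground steel block, 45x60x15 mm. Origin: centre of its underside.
- test_block_1: Bystander, to be left alone: flat ground steel block, 45x60x15 mm. Origin: centre of its underside.
- tape_roll: Bystander, to be left alone: brown tape roll, diameter 67, 18 mm high. Origin: centre of its underside.
- sample_bottle: Bystander, to be left alone: white bottle with red cap, diameter 47, 84 mm tall. Origin: centre of its underside.
- weight_0: Bystander, to be left alone: steel knob weight, diameter 25, 32 mm tall. Origin: centre of its underside.
- weight_1: Bystander, to be left alone: steel knob weight, diameter 20, 26 mm tall. Origin: centre of its underside.
- channel_up_1: The same channel as channel_up_1_centre; this origin is the centre of its underside as it lies.
- channel_up_2: The same channel as channel_up_2_centre; this origin is the centre of its underside as it lies.
- channel_down: The same channel as channel_down_centre; this origin is the centre of its underside as it lies.
Not all that is in view belongs to the job. Of the things shaped like the cradle, the blue one is meant.

How it is judged:
By the outcome, as a careful person would: the job done as asked, in the order asked, and still so for the second after the job is handed in, with the robot touching nothing.
It also fails if it takes over 72 s, if anything falls off the work surface, if the arm or the gripper's body presses on something with over 40 N, if the wrist force passes 120 N, or if a joint passes its speed limit or range.

## Working session

There is one attempt and no reset: what is moved stays moved. The work goes in short steps, each a Python script; the robot and the scene stay as the last script left them, time stands still between calls to the robot, and variables do not carry over. Pictures are saved under pics/ and viewed, about 8 in all and at most 12, crops included, and the job is handed in when it is done.

```bash
mkdir -p pics
python3 - <<'E'
from rig import *
import cv2, numpy as np
for n in("top","side"):
    p,d=read_camera(n); cv2.imwrite(f"pics/{n}0.png",p); np.savez(f"{n}0.npz",p=p,d=d)
    c=get_calibration(n); print(n,c, (d>0).mean())
s=sense(); print(s["t"],s["position"],s["eef_rot"],s["force"],s["grip_width"])
E
```

```text
top {'fx': 616.338879475721, 'fy': 616.338879475721, 'cx': 321.9582478080859, 'cy': 236.36837347515203, 'R': array([[ 0.01705471, -0.9997263 ,  0.01601438],
       [-0.99344405, -0.01875399, -0.11277061],
       [ 0.11304008, -0.01398612, -0.99349199]]), 't': array([0.05908771, 0.5797253 , 1.86579164])} 0.9960091145833333
side {'fx': 533.0856378581816, 'fy': 533.0856378581816, 'cx': 327.8905647074184, 'cy': 242.603103325546, 'R': array([[ 0.91486484, -0.40375628,  0.00178397],
       [-0.25298556, -0.57666823, -0.77682177],
       [ 0.31467543,  0.71023561, -0.629718  ]]), 't': array([-0.49440045,  0.23065348,  1.44116436])} 0.9944694010416667
0.1 [ 0.25690008 -0.62373794  0.22573039] [-1.94087660e-01  9.80983908e-01  7.06048913e-04 -2.32049311e-04] [ 1.13604882  0.76351532 -0.46580448] 0.08794301026739784
```

View pics/top0.png

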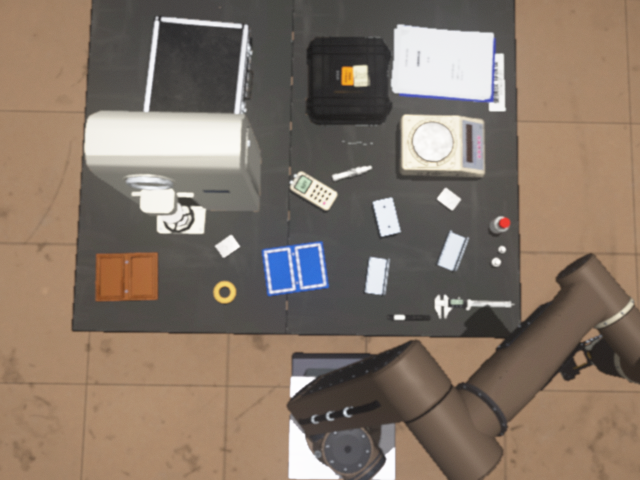

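View pics/side0.png

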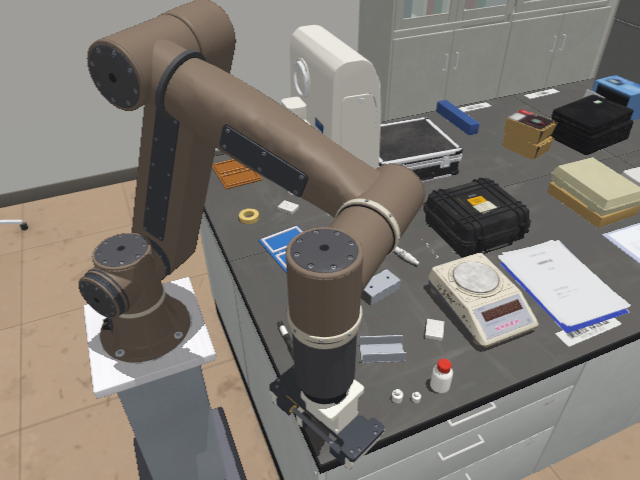

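The top view shows the blue cradle at about (296,268). The brown tray at (127,277) is a decoy. The holed open-down channel is at (386,217), and the open-up channels are at (377,275) and (453,251). Things that could be confused with the channels are the white test blocks at (228,246) and (449,199). The arm blocks part of the side view. Next I'll take one close crop and segment.

```bash
cat > h.py <<'E'
import numpy as np, cv2
def ray(c,uv,z):
    """pixel -> world point on the plane at height z"""
    R,t=c["R"],c["t"]; C=-R.T@t
    uv=np.atleast_2d(uv).astype(float)
    d=np.c_[(uv[:,0]-c["cx"])/c["fx"],(uv[:,1]-c["cy"])/c["fy"],np.ones(len(uv))]@R
    return C+d*((z-C[2])/d[:,2])[:,None]
def cloud(c,d):
    v,u=np.mgrid[:480,:640]
    q=np.stack([(u-c["cx"])/c["fx"]*d,(v-c["cy"])/c["fy"]*d,d],-1)
    return (q-c["t"])@c["R"]
E
python3 - <<'E'
from h import *
from rig import get_calibration
c=get_calibration("top"); f=np.load("top0.npz"); p,d=f["p"],f["d"]
W=cloud(c,d); Z=W[...,2]
print("table z",np.percentile(Z[245:300,335:360],[5,50,95]))
for n,(u,v) in dict(down=(386,217),a=(377,275),b=(453,251)).items():
    print(n); print((Z[v-22:v+23:3,u-20:u+21:3]*1000).round().astype(int))
cr=p[185:310,255:480]; a=cv2.resize(cr,None,fx=3.5,fy=3.5,interpolation=cv2.INTER_CUBIC)
cv2.imwrite("pics/crop1.png",a)
E
```

```text
table z [-0.00751585  0.00094544  0.00942006]
down
[[   3    7 1918    2    0   -4    2    2    6    5    8   -5    2   -4]
 [   2   -4   -1    1    6    1   -3    4   29  -10   -1   -2   -3   -6]
 [   1   -7    0   38   31   36   47   35   31   -2   -5    4  -11    2]
 [  -2   -3   15   39   44   37   38   42   37   10    6   -3   10    4]
 [   2   -3   -1   32   38   40   33   30   37   40    4   -7   -1    5]
 [   1    0    3   38   32   29   51   47   29   40    2    1   -2   -9]
 [  -1    6   -1   33   39   42   33   41   44   37   -9    5   -3   -5]
 [   3   -3   -4   15   35   40   30   37   32   41   -4   -1    5  -11]
 [  -3   -2   -2    0   21   39   35   31   36   33   30    4    6    2]
 [  -2    1    2   -4   40   40   38   35   32   34   30    4    5    0]
 [  -3    3   -3    0   34   31   37   37   29   27   36   -2   -6   -2]
 [   0    0   -4   -4   25   39   32   39   35   32   32   -3    0   -1]
 [   3   13    5   -4    1   31   36   32   27   34   34   28    1   -4]
 [  11    1    5    2  -12   45   32   27    1   -1    1 1918   -6    2]
 [  -6    2   -8   -5   -2 
[... 1332 characters left out ...]
2    3   12    1   11   24   13   -6    3]
 [  -4   -2   -9    9    9    7    5   -1    1    1   35   -6   -5    5]
 [  -4    4    1   27    6    6    4    0    8    2   23    1   -1    5]
 [  -3   -3   -3   44   10    7    3   10    3   26    0    7  -13    7]
 [  -1   -7   23    2   -4    6    4   12   -2   31   -4   -8   18    5]
 [  -1    3   40   10    7   -6    5   -3   12   -7    2    0    5   -1]
 [   0    7   40    5   15    3   11   16   35    0    3    6    9    3]
 [1918   -5   -6    7    6   10    2    3   31    9    3   -1   -2    3]
 [   9    3    2  -15   -2    7    4   23    3    8  -15   12    3   -5]
 [   1    1    3   -2   -5   -8    5    0   -4    3    3    0    4    2]]
```

View pics/crop1.png

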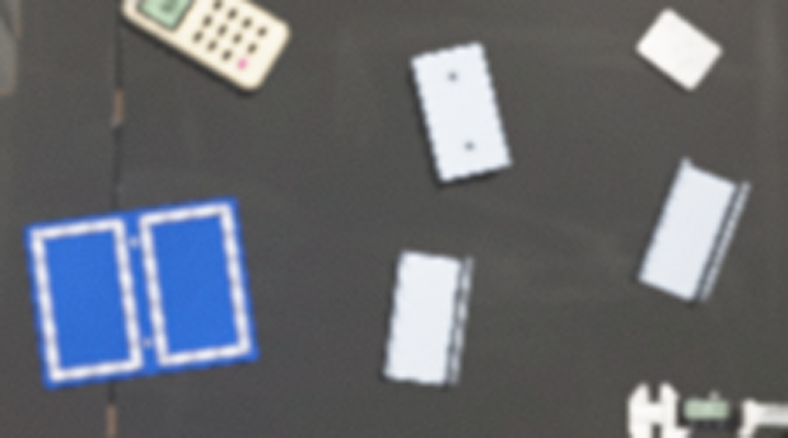

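The crop confirms the choice. The channel with two holes, at crop (460,112), is the open-down one. The two at (428,318) and (693,232) show a trough and an inner flange, so they are open-up. The blue cradle is at (142,292). Next I'll measure poses by mask.

```bash
cat >> h.py <<'E'
def rect(c,mask,z):
    """largest blob of a (float 0..1) mask window -> centre, long-axis yaw, sides on plane z"""
    m,(u0,v0)=mask; K=8
    b=(cv2.resize(m.astype(np.float32),None,fx=K,fy=K,interpolation=cv2.INTER_CUBIC)>.5).astype(np.uint8)
    cs,_=cv2.findContours(b,cv2.RETR_EXTERNAL,cv2.CHAIN_APPROX_NONE)
    k=cv2.convexHull(max(cs,key=cv2.contourArea))[:,0].astype(float)
    uv=(k+.5)/K-.5+[u0,v0]
    P=ray(c,uv,z)[:,:2]
    (x,y),(w,h),a=cv2.minAreaRect((P*1000).astype(np.float32))
    if w<h: w,h,a=h,w,a+90
    M=cv2.moments((P*1000).astype(np.float32))
    return dict(c=np.round([x,y],1),mom=np.round([M["m10"]/M["m00"],M["m01"]/M["m00"]],1),yaw=round((a+90)%180-90,2),size=(round(w,1),round(h,1)))
def win(p,u0,v0,u1,v1,kind):
    q=p[v0:v1,u0:u1].astype(float)
    if kind=="blue": return np.clip((q[...,0]-q[...,2]-30)/80,0,1)+(q.min(-1)>150)>0.5,(u0,v0)
    return np.clip((q.min(-1)-60)/140,0,1),(u0,v0)
E
python3 - <<'E'
from h import *
from rig import get_calibration
for n in("top","side"):
    k=get_calibration(n); print(n,(-k["R"].T@k["t"]).round(3))
c=get_calibration("top"); p=np.load("top0.npz")["p"]
print("cradle",rect(c,win(p,255,235,335,302,"blue"),.006))
print("down",rect(c,win(p,365,188,410,245,"b"),.035))
for nm,w in dict(a=(355,248,400,302),b=(430,222,475,278)).items():
    for z in(0.004,.035): print(nm,z,rect(c,win(p,*w,"b"),z))
print("corner~",ray(c,[[258,210],[207,233]],0).round(3))
for nm,u in dict(meter=(313,190),block1=(449,199),caliper=(440,305),marker=(410,317),bottle=(500,225)).items(): print(nm,ray(c,u,0).round(3)[0,:2])
E
```

```text
top [0.364 0.096 1.918]
side [ 0.057 -1.09   1.088]
cradle {'c': array([481.4, 151.9]), 'mom': array([481.3, 151.6]), 'yaw': -81.26, 'size': (194.6, 150.1)}
down {'c': array([ 644.9, -128.3]), 'mom': array([ 644.9, -128.2]), 'yaw': 14.08, 'size': (115.7, 66.4)}
a 0.004 {'c': array([ 462.4, -104. ]), 'mom': array([ 463.1, -103.8]), 'yaw': -6.9, 'size': (115.6, 66.5)}
a 0.035 {'c': array([ 460.8, -100.8]), 'mom': array([ 461.5, -100.5]), 'yaw': -6.9, 'size': (113.7, 65.5)}
b 0.004 {'c': array([ 545.6, -336.1]), 'mom': array([ 545.2, -335.7]), 'yaw': -21.22, 'size': (118.5, 55.2)}
b 0.035 {'c': array([ 542.7, -329.1]), 'mom': array([ 542.2, -328.7]), 'yaw': -21.22, 'size': (116.5, 54.3)}
corner~ [[0.662 0.271 0.   ]
 [0.586 0.428 0.   ]]
meter [0.729 0.1  ]
block1 [ 0.709 -0.331]
caliper [ 0.375 -0.301]
marker [ 0.336 -0.208]
bottle [ 0.629 -0.492]
```

```bash
cat > m.py <<'E'
from rig import *
from h import *
from scipy.spatial.transform import Rotation as Ro
def quat(deg):
    a=np.deg2rad(deg); x=np.array([np.cos(a),np.sin(a),0]); z=np.array([0,0,-1.]); 
    return Ro.from_matrix(np.c_[x,np.cross(z,x),z]).as_quat()
def best(pos,deg):
    """of the two half-turn grasps the one with the smaller last joint"""
    o=[(abs(j[5]),d) for d in(deg,deg+180) if (j:=ik(pos,quat(d))) is not None]
    return quat(min(o)[1])
def st(tag=""):
    s=sense(); print(tag,"t%.1f"%s["t"],"pos",np.round(s["position"]*1000,1),"F",np.round(s["force"],1),"w%.1f"%(s["grip_width"]*1000),"j",np.round(s["joints"],2)); return s
def snap(n,k):
    p,d=read_camera(n); cv2.imwrite(f"pics/{k}.png",p); np.savez(f"{k}.npz",p=p,d=d); return p
A=([.4615,-.1015],-6.9); B=([.5431,-.3351],-21.2); D=([.6449,-.1283],14.1)
E
python3 - <<'E'
from m import *
q=best([*A[0],.15],A[1]); goto([*A[0],.15],q); st("hover")
snap("side","side1")
movel([*A[0],.013],v=.1); st("down"); grab(15); st("grip"); wait(.2)
movel([*A[0],.15],v=.15); st("lift"); snap("side","side2")
import os
p=cv2.imread("pics/side2.png"); 
cv2.imwrite("pics/s2crop.png",cv2.resize(p[180:420,200:500],None,fx=2.5,fy=2.5,interpolation=cv2.INTER_CUBIC))
E
```

```text
hover t2.1 pos [ 461.7 -101.9  150.1] F [-0.2 -0.2  0.2] w87.6 j [ 0.2   0.09 -0.53  0.   -0.95  1.25]
down t3.7 pos [ 461.9 -101.4   13.5] F [ 0.7  0.2 -0.2] w87.6 j [ 0.2   0.29 -0.69  0.   -0.59  1.25]
grip t4.3 pos [ 461.6 -101.4   13.1] F [-0.4  0.9  3.3] w59.9 j [ 0.2   0.29 -0.69 -0.   -0.59  1.25]
lift t5.5 pos [ 460.7 -101.5  149. ] F [ 0.1 -0.7 -2.3] w59.7 j [ 0.2   0.09 -0.53 -0.   -0.95  1.25]
```

View pics/s2crop.png

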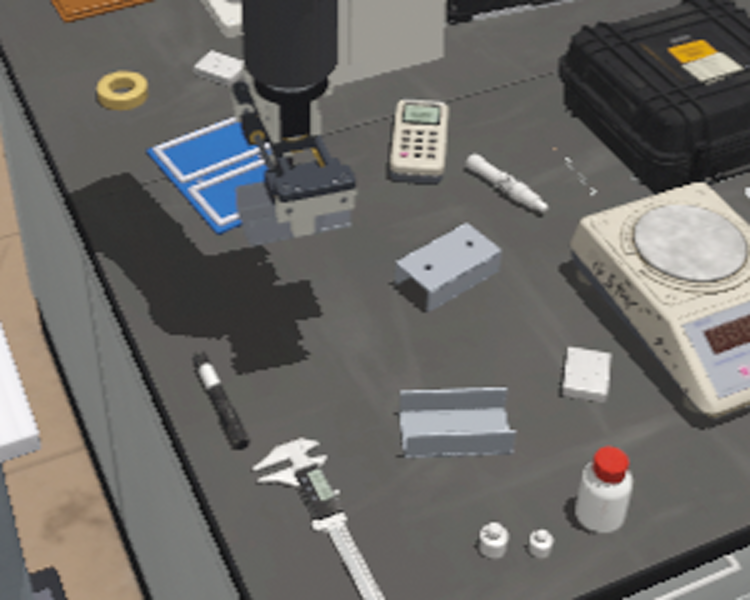

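The view shows channel A held level in the gripper at crop (297,215). The open-down channel is at (447,262), with its two holes, and B is at (457,422). The cradle is partly hidden behind the gripper. I'll hover low over the left bay and compare the channel with the bars in one view.

```bash
cat >> m.py <<'E'
CC=np.array([.4814,.1518]); CY=8.74
def cr(x,y):
    a=np.deg2rad(CY); return CC+[x*np.cos(a)-y*np.sin(a),x*np.sin(a)+y*np.cos(a)]
E
python3 - <<'E'
from m import *
g=cr(0,.0485); q=best([*g,.15],CY); goto([*g,.15],q); st("over")
movel([*g,.055],v=.1); st("low")
p=snap("side","side3"); t=snap("top","top3")
a=cv2.resize(p[200:310,230:340],None,fx=5,fy=5,interpolation=cv2.INTER_CUBIC)
b=cv2.resize(t[235:305,250:340],(707,550),interpolation=cv2.INTER_CUBIC)[:, :250]
cv2.imwrite("pics/low3.png",np.hstack([a,b]))
E
```

```text
over t6.8 pos [473.9 198.9 149.7] F [-0.4  0.  -1.4] w59.7 j [ 0.78  0.16 -0.45  0.   -0.96  0.94]
low t7.8 pos [474.4 199.9  55.5] F [ 0.3  0.4 -1.9] w59.9 j [ 0.78  0.28 -0.55  0.   -0.74  0.94]
```

View pics/low3.png

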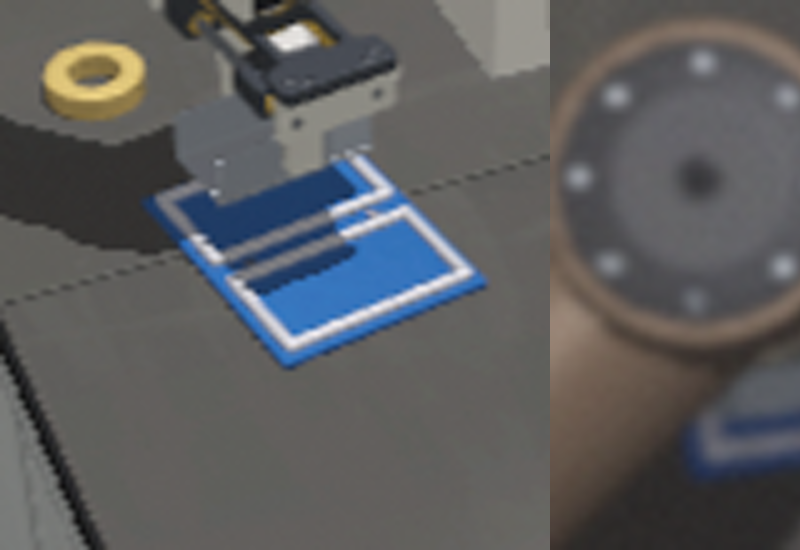

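The held channel is over the left bay. Its near lower-left corner is at crop (215,200) and the cradle plate corners are at (290,367), (487,282) and (147,203). I'll put numbers on these.

Run:
```python
from m import *
c=get_calibration("side")
f=lambda x,y:[(x+.5)/5-.5+230,(y+.5)/5-.5+200]
ex=np.array([cr(-.073,-.095),cr(.073,-.095),cr(-.073,.095)])
m=ray(c,[f(290,367),f(487,282),f(147,203)],.0055)[:,:2]
print("plate corners side-minus-top (mm)",((m-ex)*1000).round(1).tolist())
h=ray(c,[f(215,200)],.0425)[0,:2]; print("chan near-left foot",h, "expected",cr(-.055,.0485-.03))
# channel ends via floor/flange mask on the near flange
p=np.load("side3.npz")["p"]
# fit plate edges in the side picture by blue mask contour
q=p.astype(int); b=((q[...,0]-q[...,2]>40)).astype(np.uint8); b[:200]=0;b[310:]=0;b[:,:230]=0;b[:,340:]=0
ys,xs=np.nonzero(b); hull=cv2.convexHull(np.c_[xs,ys].astype(np.int32)); print(cv2.approxPolyDP(hull,2,True)[:,0].tolist())
```

```text
plate corners side-minus-top (mm) [[4.4, -0.8], [0.5, 1.5], [3.7, -3.3]]
chan near-left foot [0.42674898 0.17183046] expected [0.42422757 0.16172788]
[[327, 256], [287, 273], [259, 240], [303, 231]]
```

```bash
cat >> m.py <<'E'
def proj(c,X):
    q=np.atleast_2d(X)@c["R"].T+c["t"]; return np.c_[c["fx"]*q[:,0]/q[:,2]+c["cx"],c["fy"]*q[:,1]/q[:,2]+c["cy"]]
def zoom(name,cam,box,K,pts,out):
    u0,v0,u1,v1=box; p=np.load(name+".npz")["p"][v0:v1,u0:u1]
    a=cv2.resize(p,None,fx=K,fy=K,interpolation=cv2.INTER_CUBIC)
    for u,v in proj(get_calibration(cam),pts):
        x,y=int((u-u0+.5)*K),int((v-v0+.5)*K); cv2.drawMarker(a,(x,y),(0,0,255),cv2.MARKER_CROSS,9,1)
    cv2.imwrite(f"pics/{out}.png",a)
E
python3 - <<'E'
from m import *
o=.0489
ch=[[*cr(sx*.055,o+sy*.03),z] for sx in(-1,1) for sy in(-1,1) for z in(.0425,.0775)]
pl=[[*cr(sx*.073,sy*.095),.006] for sx in(-1,1) for sy in(-1,1)]
tip=[[*cr(0,o-.03),.0555]]
zoom("side3","side",(252,205,334,280),9,ch+pl+tip,"z3")
E
```

```text
(no output)
```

View pics/z3.png

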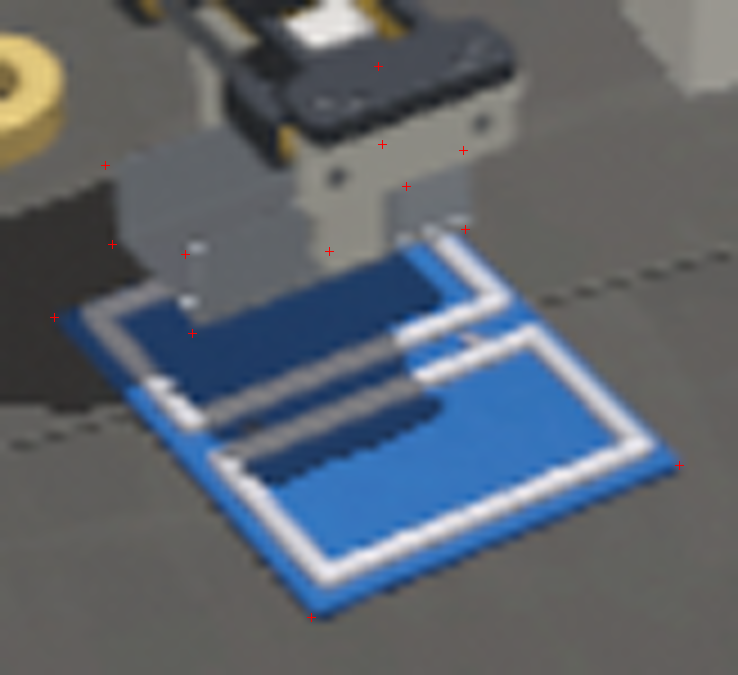

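The overlay shows the plate corners agreeing to about 1 px. The channel sits about 1 px higher in the image than expected, at crop (200,324) against (193,333), so it is either a few mm off in y or off in height. I'll settle it with averaged depth on the near flange face.

Run:
```python
from m import *
c=get_calibration("side"); f=np.load("side3.npz"); W=cloud(c,f["d"])
a=np.deg2rad(CY); 
def loc(box):
    x0,y0,x1,y1=[v/9 for v in box]; u0,u1=int(252+x0),int(252+x1); v0,v1=int(205+y0),int(205+y1)
    P=W[v0:v1,u0:u1].reshape(-1,3); P=P[(P[:,2]>-.05)&(P[:,2]<.2)]
    d=P[:,:2]-CC; L=np.c_[d[:,0]*np.cos(a)+d[:,1]*np.sin(a),-d[:,0]*np.sin(a)+d[:,1]*np.cos(a),P[:,2]]*1000
    return len(L),np.median(L,0).round(1),(L.std(0)/len(L)**.5).round(1)
print("flange face (y exp 18.9)",loc((205,225,300,300)),loc((400,190,460,225)))
print("plate in right bay z6",loc((300,420,560,500)))
print("table",loc((30,480,200,640)),loc((560,300,720,400)))
```

```text
flange face (y exp 18.9) (88, array([-30.1,  19.8,  62.6]), array([1.2, 1. , 1.2])) (28, array([41.3, 19.6, 57.7]), array([1.4, 0.6, 1. ]))
plate in right bay z6 (260, array([  1.9, -43.7,   7. ]), array([1.4, 1.1, 0.2]))
table (338, array([-112.8,  -27.4,    0.3]), array([1. , 1.3, 0.1])) (197, array([ 99.3, -28. ,   0.8]), array([1.3, 1.2, 0.3]))
```

Depth puts the flange within about 1 mm of the expected position, so lateral alignment is fine. I'll lower it while watching the force.

```bash
cat >> m.py <<'E'
def lower(g,z0,zmin,fz=5):
    movel([*g,z0],v=.08); wait(.2); b=sense()["force"]
    z=z0
    while z>zmin:
        z-=.001; movel([*g,z],v=.02); s=sense(); d=s["force"]-b
        if abs(d[2])>fz: break
    print("stopped cmd %.1f"%(z*1000),"dF",d.round(1)); return st("lowered")
E
python3 - <<'E'
from m import *
g=cr(-.0005,.0483)
lower(g,.030,.0185)
E
```

```text
stopped cmd 18.0 dF [-2.5 -1.2 12.6]
lowered t11.6 pos [473.8 199.6  18.9] F [-3.4 -1.7 11.1] w59.8 j [ 0.78  0.33 -0.59  0.   -0.65  0.94]
```

Contact came at TCP 18.9 mm, against an expected bay-floor value of 19. Bar tops would have given 25, so it is seated. Now I'll release, pick B, and check channel A from there.

Run:
```python
from m import *
gripper_open(); st("open")
g=sense()["position"][:2]; movel([*g,.15],v=.2)
q=best([*B[0],.15],B[1]); goto([*B[0],.15],q); st("hover B")
snap("top","top4"); snap("side","side4")
movel([*B[0],.013],v=.12); grab(15); st("grip"); wait(.1)
movel([*B[0],.15],v=.2); st("lift")
c=get_calibration("top"); p=np.load("top4.npz")["p"]
print("cradle",rect(c,win(p,255,235,335,302,"blue"),.006))
o=[[*cr(sx*.055,.0483+sy*.03),.041] for sx in(-1,1) for sy in(-1,1)]
zoom("top4","top",(255,238,335,300),9,o,"z4")
```

```text
open t12.3 pos [473.6 199.4  17.9] F [-1.4  0.6 -0.8] w87.6 j [ 0.78  0.34 -0.59  0.   -0.64  0.94]
hover B t15.1 pos [ 543.5 -334.2  150. ] F [ 0.4 -0.2  0.1] w87.8 j [-0.25  0.35 -0.18 -0.   -1.04  1.45]
grip t17.0 pos [ 543.2 -335.1   13.2] F [-0.2  1.1  1.9] w59.9 j [-0.25  0.5  -0.31 -0.   -0.76  1.45]
lift t18.0 pos [ 542.2 -334.6  148.5] F [ 0.8 -0.4 -2. ] w60.0 j [-0.25  0.36 -0.18 -0.   -1.04  1.45]
cradle {'c': array([481.1, 151.8]), 'mom': array([481.2, 151.6]), 'yaw': -80.94, 'size': (193.9, 150.4)}
```

View pics/z4.png

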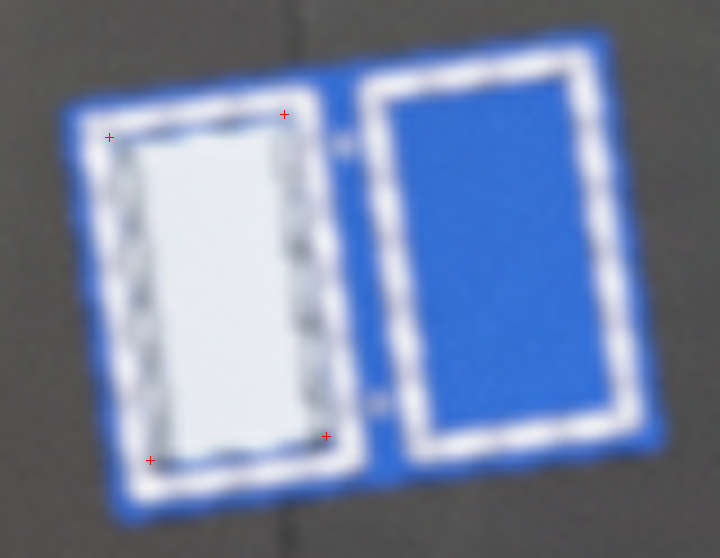

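Channel A lies in the left bay inside the bars, at crop about (215,290), with a blue gap at both ends. Next I'll hover B over the right bay and check.

```bash
sed -i 's/CY=8.74/CY=8.9/' m.py
python3 - <<'E'
from m import *
g=cr(-.0003,-.0490); q=best([*g,.15],CY); goto([*g,.15],q)
movel([*g,.055],v=.12); wait(.15); st("low"); snap("side","side5")
ch=[[*cr(sx*.055,-.049+sy*.03),z] for sx in(-1,1) for sy in(-1,1) for z in(.042,.077)]
pl=[[*cr(sx*.073,sy*.095),.006] for sx in(-1,1) for sy in(-1,1)]
zoom("side5","side",(255,205,335,280),9,ch+pl,"z5")
E
```

```text
low t20.7 pos [489.2 103.6  55.8] F [ 0.6 -1.2 -1.4] w59.9 j [ 0.6   0.26 -0.59  0.   -0.72  1.12]
```

View pics/z5.png

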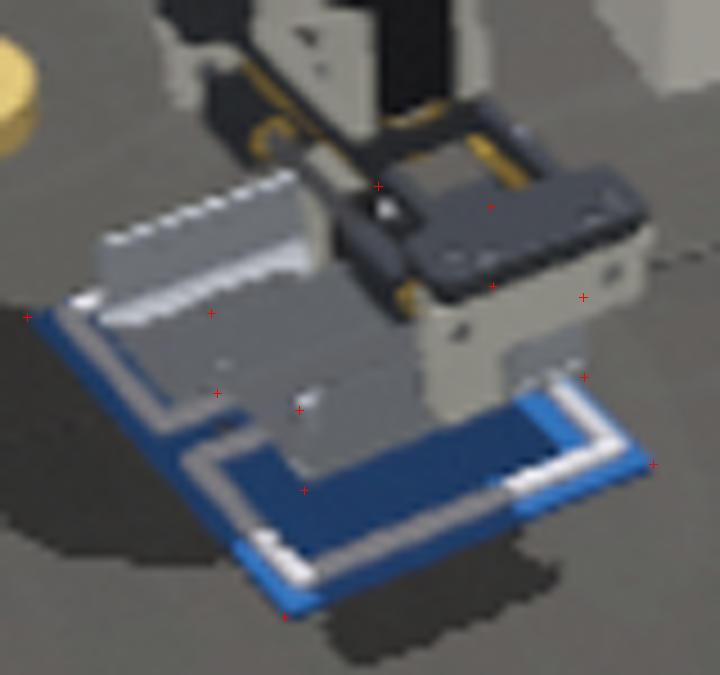

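The view shows B over the right bay with the same small offset as A had, at near-left foot (312,476) against the predicted (304,490). A sits in the left bay at (190,270). I'll lower it.

Run:
```python
from m import *
g=cr(-.0005,-.0488)
s=lower(g,.030,.0185)
if s["position"][2]<.0215:
    gripper_open(); st("open"); g=sense()["position"][:2]; movel([*g,.16],v=.2)
    goto([*D[0],.16],best([*D[0],.16],D[1])); st("hover D")
    snap("top","top6"); snap("side","side6")
    o=[[*cr(sx*.055,y+sy*.03),.041] for sx in(-1,1) for sy in(-1,1) for y in(.048,-.048)]
    zoom("top6","top",(255,238,335,300),9,o,"z6")
```

```text
stopped cmd 18.0 dF [-3.6  0.3 13. ]
lowered t24.4 pos [488.7 103.6  18.9] F [-4.1  0.1 12.1] w59.5 j [ 0.6   0.32 -0.62  0.   -0.63  1.12]
open t25.1 pos [488.4 103.5  17.9] F [0.3 0.5 0.3] w87.6 j [ 0.6   0.32 -0.62  0.   -0.63  1.12]
hover D t28.1 pos [ 644.8 -128.   159.8] F [0.7 0.4 0.3] w87.5 j [ 0.1   0.38 -0.12 -0.   -1.08 -1.42]
```

View pics/z6.png

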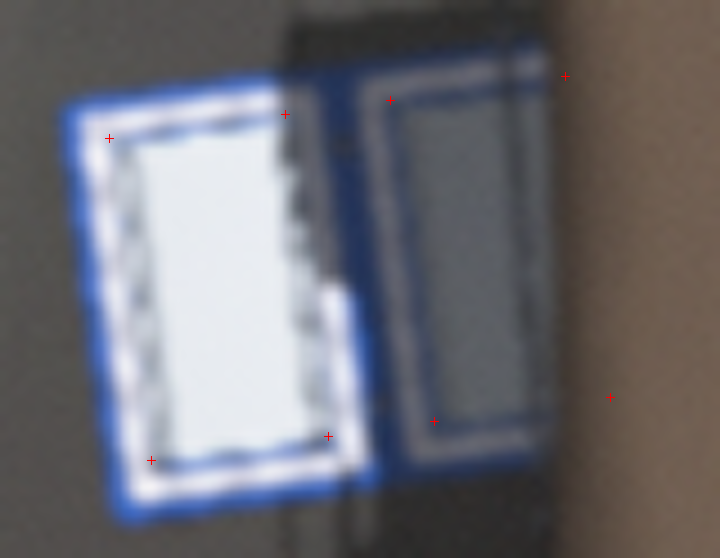

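Channel A is unmoved in the left bay and B is in the right bay, with its right side hidden by the arm. I'll grip the open-down channel, then carry it via B's old spot to get an unobstructed look at both troughs.

Run:
```python
from m import *
movel([*D[0],.013],v=.12); grab(15); st("grip"); wait(.1)
movel([*D[0],.17],v=.2); st("lift")
w=[.54,-.30,.17]; goto(w,best(w,CY)); st("via")
snap("top","top7"); snap("side","side7")
o=[[*cr(sx*.055,y+sy*.03),.041] for sx in(-1,1) for sy in(-1,1) for y in(.048,-.048)]
zoom("top7","top",(255,238,335,300),9,o,"z7")
# flange-top lines from the top picture, in cradle-frame y: mean brightness profile at z=41 plane
c=get_calibration("top"); p=np.load("top7.npz")["p"].astype(np.float32)
ys=np.arange(-95,95.5,1.)
pr=[]
for y in ys:
    uv=proj(c,np.array([[*cr(x/1000,y/1000),.041] for x in np.arange(-40,41,2)])).astype(np.float32)
    v=cv2.remap(p,uv[None,:,0],uv[None,:,1],cv2.INTER_LINEAR)[0].mean(0); pr.append(v)
pr=np.array(pr)
for y,v in zip(ys[::1],pr[::1]): print("%d:%d/%d"%(y,v[0],v[2]),end=" ")
```

```text
grip t30.2 pos [ 644.9 -128.2   13.2] F [-1.3  1.   1.9] w60.0 j [ 0.1   0.52 -0.26 -0.   -0.78 -1.42]
lift t31.2 pos [ 643.9 -128.2  168.4] F [-0.4 -0.3 -2.3] w60.2 j [ 0.1   0.37 -0.11 -0.   -1.1  -1.42]
via t32.0 pos [ 539.5 -300.3  169.2] F [ 0.6 -0.3 -1.1] w60.2 j [-0.19  0.31 -0.2  -0.   -1.07 -1.22]
-95:132/73 -94:148/73 -93:164/75 -92:179/83 -91:192/96 -90:203/114 -89:213/135 -88:220/157 -87:225/178 -86:230/195 -85:232/208 -84:233/216 -83:233/220 -82:231/220 -81:228/217 -80:223/211 -79:215/202 -78:208/194 -77:201/186 -76:194/179 -75:190/175 -74:191/176 -73:198/182 -72:208/193 -71:218/203 -70:226/214 -69:233/223 -68:238/229 -67:241/232 -66:242/234 -65:243/235 -64:243/235 -63:243/235 -62:243/235 -61:243/235 -60:243/235 -59:243/235 -58:243/235 -57:243/235 -56:243/234 -55:243/234 -54:243/234 -53:243/234 -52:243/234 -51:243/234 -50:243/234 -49:243/234 -48:242/234 -47:242/234 -46:242/234 -45:242/234 -44:242/234 -43:242/234 -42:242/234 -41:242/234 -40:242/234 -39:242/234 -38:242/234 -37:242/234 -36:242/234 -35:242/234 -34:242/234 -33:242/233 -32:241/232 -31:240/231 -30:238/229 -29:2
[... 665 characters left out ...]
32 32:241/232 33:241/232 34:241/232 35:241/232 36:241/232 37:241/232 38:241/232 39:241/232 40:241/232 41:241/232 42:241/232 43:241/232 44:241/232 45:240/232 46:240/232 47:240/232 48:240/232 49:240/232 50:240/232 51:240/231 52:240/231 53:240/231 54:240/231 55:240/231 56:240/231 57:240/231 58:240/231 59:240/231 60:240/231 61:240/231 62:239/231 63:239/230 64:238/229 65:236/227 66:234/223 67:230/217 68:225/211 69:219/203 70:211/195 71:205/188 72:202/185 73:201/184 74:201/183 75:202/183 76:206/186 77:210/190 78:213/194 79:217/199 80:221/205 81:226/211 82:228/213 83:229/211 84:227/204 85:224/191 86:219/174 87:212/153 88:205/130 89:196/109 90:186/92 91:174/80 92:161/73 93:146/72 94:130/73 95:115/75
```

View pics/z7.png

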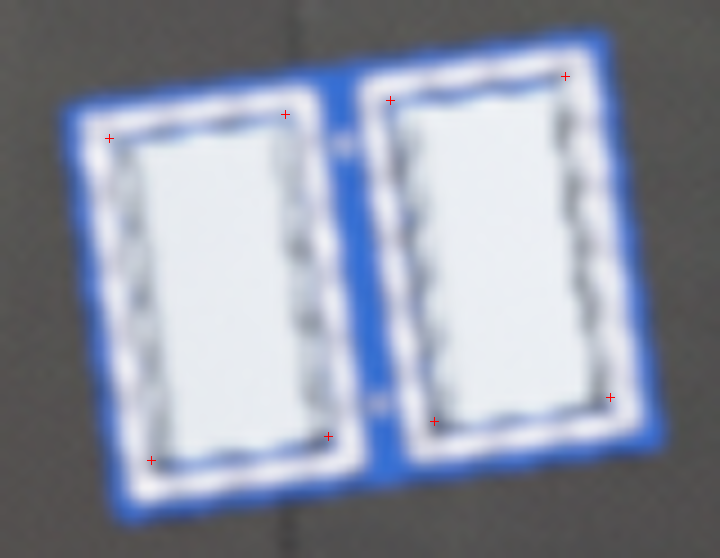

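Both channels lie parallel in their bays, with B at crop (495,255) and A at (225,285). The profile dark lines at y = -75, -18.5, +18.5 and +73.5 mm are symmetric about roughly -0.4 mm. Now I'll lay the open-down channel over the middle.

Run:
```python
from m import *
g=cr(-.0004,-.0002); h=[*g,.16]; goto(h,best(h,CY)); st("over")
movel([*g,.075],v=.12); snap("side","side8")
s=lower(g,.058,.0225)
snap("side","side9")
```

```text
over t34.1 pos [481.2 151.5 160.1] F [ 1.  -0.3 -1.8] w60.1 j [ 0.7   0.13 -0.45  0.   -0.98  1.03]
stopped cmd 22.0 dF [-3.6 -0.8 12.1]
lowered t44.5 pos [481.3 151.7  22.9] F [-3.1 -0.7 10.2] w59.8 j [ 0.7   0.32 -0.61  0.   -0.65  1.03]
```

Contact came at 22.9 mm against an expected 23, so the flanges are fully down. I'll release, retreat and check.

Run:
```python
from m import *
gripper_open(); st("open"); g=sense()["position"][:2]; movel([*g,.17],v=.2)
w=[.50,-.25,.2]; goto(w,best(w,CY)); st("away")
snap("top","top10"); snap("side","side10")
P=[[*cr(sx*.055,y+sy*.03),.041] for sx in(-1,1) for sy in(-1,1) for y in(.048,-.048)]+[[*cr(sx*.055,sy*.03),.045] for sx in(-1,1) for sy in(-1,1)]
zoom("top10","top",(255,238,335,300),5,P,"zt"); zoom("side10","side",(255,205,335,280),5,[],"zs")
a,b=cv2.imread("pics/zt.png"),cv2.imread("pics/zs.png"); b=cv2.copyMakeBorder(a,0,65,0,0,cv2.BORDER_CONSTANT),b
cv2.imwrite("pics/fin.png",np.hstack(b))
c=get_calibration("top"); f=np.load("top10.npz"); W=cloud(c,f["d"]); uv=proj(c,np.array([[*cr(0,0),.045]]))[0].astype(int)
k=W[uv[1]-12:uv[1]+13,uv[0]-6:uv[0]+7]; print("web z med",np.median(k[...,2])*1000, "halves x",[round(float(np.median(h[...,2]))*1000,1) for h in(k[:12],k[13:])],"halves y",[round(float(np.median(h[...,2]))*1000,1) for h in(k[:,:6],k[:,7:])])
f0=np.load("top4.npz")["p"].astype(int); df=np.abs(f["p"].astype(int)-f0).max(-1)
```

```text
open t45.3 pos [481.  151.5  21.9] F [ 0.2 -0.1 -0.4] w87.4 j [ 0.7   0.32 -0.61 -0.   -0.65  1.03]
away t48.2 pos [ 500.1 -249.6  199.7] F [ 0.1 -0.7 -0.4] w87.7 j [-0.11  0.19 -0.29 -0.   -1.1  -1.3 ]Traceback (most recent call last):
  File "<stdin>", line 6, in <module>
  File "m.py", line 24, in zoom
    for u,v in proj(get_calibration(cam),pts):
               ~~~~^^^^^^^^^^^^^^^^^^^^^^^^^^
  File "m.py", line 20, in proj
    q=np.atleast_2d(X)@c["R"].T+c["t"]; return np.c_[c["fx"]*q[:,0]/q[:,2]+c["cx"],c["fy"]*q[:,1]/q[:,2]+c["cy"]]
      ~~~~~~~~~~~~~~~~^~~~~~~~~
ValueError: matmul: Input operand 1 has a mismatch in its core dimension 0, with gufunc signature (n?,k),(k,m?)->(n?,m?) (size 3 is different from 0)
```

Run:
```python
from m import *
P=[[*cr(sx*.055,sy*.03),.045] for sx in(-1,1) for sy in(-1,1)]
zoom("top10","top",(255,238,335,300),5,P,"zt"); zoom("side10","side",(255,205,335,280),5,P,"zs")
a,b=cv2.imread("pics/zt.png"),cv2.imread("pics/zs.png")
cv2.imwrite("pics/fin.png",np.hstack([cv2.copyMakeBorder(a,0,65,0,0,cv2.BORDER_CONSTANT),b]))
c=get_calibration("top"); f=np.load("top10.npz"); W=cloud(c,f["d"]); u,v=proj(c,np.array([[*cr(0,0),.045]]))[0].astype(int)
k=W[v-14:v+15,u-6:u+7,2]*1000; md=lambda h:round(float(np.median(h)),1)
print("web z",md(k),"x halves",md(k[:14]),md(k[15:]),"y halves",md(k[:,:6]),md(k[:,7:]))
```

```text
web z 45.4 x halves 45.0 45.5 y halves 45.8 45.1
```

View pics/fin.png

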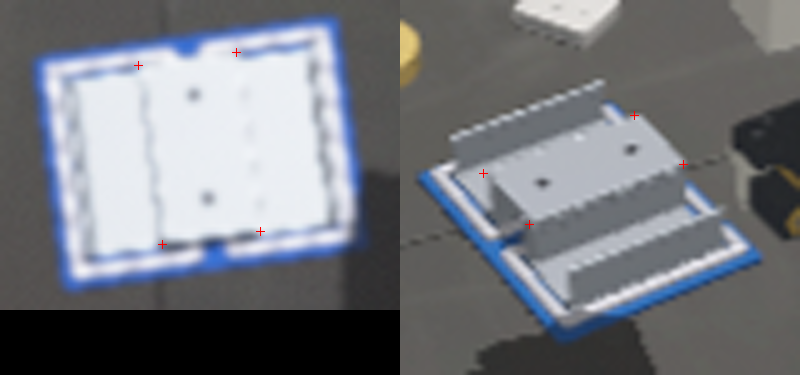

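The open-down channel lies over both troughs. Its web is level at 45.4 mm (45 nominal), with the holes on top at about (194,95) and (208,198), and its ends line up with the other two. The gripper is clear, so I'm handing in.

```bash
python3 -c "
from rig import *
s=sense(); print(s['t'],s['force']); hand_in()"
```

```text
48.2833 [-0.00497284  0.94677274 -0.36521907]
the job is handed in; nothing more can be done
```

The bundle is packed in the blue cradle and handed in at 48.3 s: the two open-up channels went into the left and right bays first, then the open-down one over the middle.

**Seating:** every piece was lowered until light contact, about 13 N. The bay channels touched at tool heights of 18.9 mm (19 expected). The open-down one touched at 22.9 mm (23 expected), so its flanges are fully down.

**Final view:** the open-down channel's top is at 45.4 mm (45 nominal) and level within the depth noise. Its ends are about level with the other two, the gripper is well clear, and there is no sign of other things having moved, though I did not measure that.

**Disagreements:** the two cameras differed by about 1 px (up to about 4 mm at one cradle corner). In the side view, the held channels appeared about 1 px (3–4 mm) higher than predicted. Averaged depth on the first channel put the sideways error within about 1 mm, and the contact heights showed no height error.

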